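Put the bench tools back in their fitted drawer

TASK

Put the square steel bench block, the round white pot and the wooden ring clamp away in the open drawer of the low chest, each lying flat and fully down in the recess of its own shape; set them down in place, do not let them fall. When all three are in, push the drawer fully shut. Leave the hammer, the dish and the jar where they are.

Things in the scene. Friction and masses are not known exactly. Their poses are not given: they have to be found in the camera images.
- bench_block: bare steel bench block lying flat on the bench, 56 x 56 mm square and 30 mm high, 0.5 to 0.9 kg. Origin: centre of its underside; x and y run along its sides, z up
- pot: closed white plastic pot, a plain upright cylinder of 62 mm diameter and 46 mm height, about 0.12 kg. Origin: centre of its underside; z up
- ring_clamp: jeweller's wooden ring clamp (two parallel wooden jaws held by a steel band), lying flat: a bar 140 mm long (its x axis), 30 mm wide (y), 28 mm high (z up), about 0.11 kg. Origin: centre of its underside. It fits its recess either way round
- chest: low fixed dark wooden chest on the bench, 250 mm deep (x), 350 mm wide (y), 81 mm high; origin: at bench height in the middle of its front edge (the edge towards the robot); x points back into the chest, y to the chest's left seen from the robot, z up. Its single drawer slides out along its -x
- block_pocket (a point): centre of the FLOOR of the square recess (60 x 60 mm, 8 mm deep) in the cork plate that fills the drawer. The recesses' floors lie 12 mm and the top of the cork 20 mm above the bench. Axes as the chest's; moves with the drawer. The three recesses lie side by side along y: square (left), round, oblong (right)
- pot_pocket (a point): centre of the floor of the round recess (66 mm diameter, 8 mm deep) in the drawer, 95 mm from the square one; axes as the chest's, moves with the drawer
- clamp_pocket (a point): centre of the floor of the oblong recess (144 mm along x, 34 mm along y, 8 mm deep) in the drawer, 105 mm from the round one; axes as the chest's, moves with the drawer
- drawer (a joint): how far the drawer is pushed in, in m: 0 is fully open, 0.20 fully shut; it starts at 0 to 0.03 and stays where it is left (about 3 N of friction; a push towards the chest's +x shuts it against a stop)
- drawer_handle (a point): middle of the brass bar handle, a horizontal bar 110 mm long along y, 11 mm thick, 42 mm above the bench, 35 mm in front of the drawer's wooden front (16 mm thick, top edge 64 mm above the bench); axes as the chest's, moves with the drawer
- hammer: bystander: hammer of 200 mm length lying across on the far side of the bench; origin near its middle, x along it, head at +x
- dish: bystander: white ceramic bowl, 84 mm diameter, 35 mm high, at the far left; origin under its centre
- jar: bystander: amber glass jar with a black cap, 56 mm diameter, 50 mm high, at the near left of the things to put away; origin under its centre
Not all that is in view belongs to the job. Several things have the shape of the ring_clamp; the one meant has the colours described above. What is shaped like the bench_block but yellow is not meant.

How it is judged (in metres and radians):
On the way, in this order (a step that is already met when the one before it is completed fails the run):
1. with the drawer still open (more than 10 cm), all three things lie flat and fully down in their own recesses, released (horizontal distance between bench_block and block_pocket below 0.005 m and z of bench_block in the frame of block_pocket between -0.004 and 0.003 m and angle between each of bench_block, pot, ring_clamp's own z axis and vertical below 0.08 rad and horizontal distance between pot and pot_pocket below 0.005 m and z of pot in the frame of pot_pocket between -0.004 and 0.003 m and horizontal distance between ring_clamp and clamp_pocket below 0.005 m and z of ring_clamp in the frame of clamp_pocket between -0.004 and 0.003 m and contact force between the fingers and bench_block below 0.1 N and contact force between the fingers and pot below 0.1 N and contact force between the fingers and ring_clamp below 0.1 N and value of joint drawer below 0.1 m), for 0.2 s.
2. the drawer is pushed fully shut (value of joint drawer above 0.194 m), for 0.2 s.
At the end, for the whole second after the job is handed in: Bench block, pot and ring clamp each lie at rest in their own recess (within 5 mm of its centre, underside within 3 mm of its floor, tilted less than 0.08 rad), released, and the drawer is shut to within 6 mm (horizontal distance between bench_block and block_pocket below 0.005 m and z of bench_block in the frame of block_pocket between -0.004 and 0.003 m and angle between each of bench_block, pot, ring_clamp's own z axis and vertical below 0.08 rad and horizontal distance between pot and pot_pocket below 0.005 m and z of pot in the frame of pot_pocket between -0.004 and 0.003 m and horizontal distance between ring_clamp and clamp_pocket below 0.005 m and z of ring_clamp in the frame of clamp_pocket between -0.004 and 0.003 m and linear speed of each of bench_block, pot, ring_clamp below 0.02 m/s and contact force between the fingers and bench_block below 0.1 N and contact force between the fingers and pot below 0.1 N and contact force between the fingers and ring_clamp below 0.1 N and value of joint drawer above 0.194 m); the robot touches nothing.
It fails at once if the block, pot or clamp is let fall (more than about 3 cm) or thrown ((contact force between anything else and bench_block below 0.05 N and linear speed of bench_block above 0.8 m/s) or (contact force between anything else and pot below 0.05 N and linear speed of pot above 0.8 m/s) or (contact force between anything else and ring_clamp below 0.05 N and linear speed of ring_clamp above 0.8 m/s)).
It fails at once if the hammer is pushed more than 2 cm out of its place (distance of hammer from where it was at the start of the episode above 0.02 m).
It fails at once if the dish is pushed more than 2 cm out of its place (distance of dish from where it was at the start of the episode above 0.02 m).
It fails at once if the jar is pushed more than 2 cm out of its place (distance of jar from where it was at the start of the episode above 0.02 m).
It also fails if it takes over 72 s, if anything falls off the work surface, if the arm or the gripper's body presses on something with over 40 N, if the wrist force passes 120 N, or if a joint passes its speed limit or range.

ROBOT

A 7-joint arm with a two-finger parallel gripper is mounted at the origin on the work surface. World frame = base frame: x ahead of the robot, y to its left, z up, the work surface at z = 0. Lengths are in m, angles in degrees, forces in N, time in s.
With the tool pointing down it reaches from about 0.35 to 0.775 m from the base axis. Payload 3.1 kg.
Tool frame: the origin (TCP) lies on the centre line of the jaws, within the pads' length; the fingertips stand 17 mm ahead of it and the grasp point (between the pads) lies 2 mm behind it (robot.tip_reach is the distance from the TCP to the fingertips, in m); z points along the fingers, y is the line along which they close (so a half turn about z gives the same grasp; the last joint's range is limited). The gripper opens to 85 mm and grips with 20 to 120 N. Pads are 22 mm wide; open, the fingers measure 114 mm over their backs; the gripper's body (76 mm by 85 mm) begins 54 mm behind the grasp point. The pads swing forward as they close: fully open they stand 13 mm farther back than shut.
Start: joints at [-73.665, 17.813, 0.802, 86.603, -0.252, 75.585, -1.558], TCP at [0.177, 0.521, 0.248] pointing down, gripper open.
Joint ranges: [-154.91, 154.91], [-16.99, 109.72], [-72.82, 74.43], [7.12, 147.25], [-82.49, 262.49], [11.32, 116.49], [-174.64, 174.64]. Speed limits (degrees/s): [159.86, 159.86, 180, 180, 180, 180, 180].

INTERFACE

Orientations are given as [roll, pitch, yaw] about the fixed x, y, z axes, in that order (R = Rz(yaw) Ry(pitch) Rx(roll)).
In Python, from station import robot, fingers, vision, workorder, recognise gives the robot as it stands. Calls block until the motion is done:
- robot.move_to(position, orientation): joint-space move of the TCP to a pose.
- robot.line_to(position, orientation=None, velocity=0.15, f_stop=None): straight line of the TCP; orientation=None keeps the orientation; velocity is the mean speed in m/s. With f_stop (N) it stops when the force on the tool has changed by that much, and returns True; else False.
- robot.move_j(angles): joint-space move.
- fingers.gripper_to(opening, force=None): opening from 0.0 (shut) to 1.0 (fully open); force is the grip in N (None keeps the last); returns when the fingers have stopped.
- robot.pause(seconds).
- robot.inverse_kinematics(position, orientation): joint angles nearest the present ones, or None.
- vision.grab_frame(name): name is "scene" or "top" or "wrist"; returns the picture (400x640x3 uint8, red, green, blue); there is no depth.
- vision.calibration(name): a dict with "mtx" (3x3 intrinsics, pixels), "extrinsics" (4x4, takes a point from world to camera coordinates); the wrist camera has in their place "T_tool_cam" (4x4, takes a point from camera to tool coordinates, whose origin is the TCP and whose axes are the flange's). Camera axes: x right, y up, looking along -z (the intrinsics and any distortion apply to the point x, -y, -z); pixel columns grow to the right and rows downward; lengths in m; the calibration is good to about 2 mm. A picture is of the moment at which its call begins: read the wrist's pose just before it. calibration takes no time and is no camera call.
A pose or a line that the arm cannot do raises robot.PlanningError and nothing moves.
- workorder.close_job(): hands the job in; it is judged then, once.
Trained networks look in the newest picture that a camera, given by its name, has taken for a name from the list of things; names that differ only in an ending like _2 or _b are one class to them, and where a whole thing is asked for, a point or a joint stands for the part that bears it (a point fixed in the world has none). Each returns a list of dicts, best first, with "p" (0 to 1); they miss things now and then, are a little off and sometimes report something else, mostly with a low value. They report only what shows in the picture. A call takes as long as a camera call. They do not tell look-alikes from the thing itself.
- recognise(label, camera): "rect" ([centre column, centre row, width, height] in pixels, round what is visible of it).
Readings, each from a call of its own:
- robot.current_time_s(): time.
- robot.current_joint_positions(): joint angles.
- robot.current_dq(): joint speeds.
- robot.current_joint_torque(): joint torques, N m.
- robot.current_tool_pos(): TCP position.
- robot.current_eef_rot(): TCP orientation.
- robot.current_contact_force(): force on the tool from outside, world axes, zero at the start.
- robot.current_torque(): the same for the moment, N m.
- robot.current_finger_gap(): opening from 0.0 (shut) to 1.0 (fully open).
- robot.current_gripper_force(): force on a finger pad.
Only numpy, scipy, OpenCV 4.12 (cv2) and the standard library are available. Lean on these libraries where they do the work, as an engineer would, in place of code of your own. Each camera call takes 0.05 s, during which the arm holds its last target. There are 200 camera calls.

## Working session

There is one attempt and no reset: what is moved stays moved. The work goes in short steps, each a Python script; the robot and the scene stay as the last script left them, time stands still between calls to the robot, and variables do not carry over. Pictures are saved under pics/ and viewed, at most 10 in all, crops included, and the job is handed in when it is done.

```bash
mkdir -p pics; ls
python3 - <<'E'
from station import robot, fingers, vision, workorder, recognise
import cv2, numpy as np
for n in ("top","scene"):
    im=vision.grab_frame(n); cv2.imwrite(f"pics/{n}0.png",im[:,:,::-1])
    c=vision.calibration(n); print(n,{k:np.round(v,4).tolist() if not isinstance(v,str) else v for k,v in c.items()})
    for l in ("bench_block","pot","ring_clamp","chest","drawer_handle","hammer","dish","jar"):
        print(l,[(np.round(d["rect"]).tolist(),round(d["p"],2)) for d in recognise(l,n)])
c=vision.calibration("wrist");print({k:np.round(v,4).tolist() for k,v in c.items()})
print(robot.current_time_s(),robot.current_eef_rot(),robot.tip_reach)
E
```

```text
pics
top {'mtx': [[402.2012, 0.0, 321.4268], [0.0, 402.2012, 197.1832], [0.0, 0.0, 1.0]], 'extrinsics': [[-0.02, -0.9995, -0.0234, 0.0534], [0.9918, -0.0228, 0.1256, -0.5444], [-0.126, -0.0207, 0.9918, -1.1329], [0.0, 0.0, 0.0, 1.0]]}
bench_block [([290.0, 264.0, 25.0, 23.0], 0.94), ([282.0, 230.0, 25.0, 23.0], 0.93)]
pot [([276.0, 174.0, 26.0, 18.0], 0.88), ([425.0, 188.0, 126.0, 86.0], 0.34), ([282.0, 125.0, 67.0, 26.0], 0.21)]
ring_clamp [([198.0, 267.0, 18.0, 51.0], 0.9), ([224.0, 219.0, 54.0, 15.0], 0.6)]
chest [([426.0, 144.0, 135.0, 169.0], 0.84)]
drawer_handle [([422.0, 186.0, 122.0, 90.0], 0.59)]
hammer [([282.0, 123.0, 66.0, 28.0], 0.88)]
dish [([221.0, 152.0, 28.0, 30.0], 0.74)]
jar [([245.0, 271.0, 21.0, 23.0], 0.64)]
scene {'mtx': [[370.2779, 0.0, 315.6155], [0.0, 370.2779, 193.8574], [0.0, 0.0, 1.0]], 'extrinsics': [[-0.821, 0.5709, 0.008, 0.4294], [-0.3364, -0.495, 0.8011, 0.1523], [0.4613, 0.6551, 0.5984, -1.3789], [0.0, 0.0, 0.0, 1.0]]}
bench_block [([386.0, 205.0, 23.0, 23.0], 0.91), ([366.0, 217.0, 27.0, 25.0], 0.85)]
pot [([324.0, 242.0, 26.0, 32.0], 0.59)]
ring_clamp [([459.0, 256.0, 39.0, 42.0], 0.91), ([404.0, 263.0, 47.0, 48.0], 0.83)]
chest [([223.0, 182.0, 168.0, 105.0], 0.94)]
drawer_handle [([267.0, 163.0, 84.0, 70.0], 0.67)]
hammer [([280.0, 268.0, 53.0, 69.0], 0.91)]
dish [([343.0, 291.0, 34.0, 32.0], 0.63)]
jar [([423.0, 222.0, 21.0, 24.0], 0.63)]
{'mtx': [[341.8214, 0.0, 318.3146], [0.0, 341.8214, 204.4855], [0.0, 0.0, 1.0]], 'T_tool_cam': [[-0.0013, 0.9503, 0.3112, 0.0795], [1.0, 0.0017, -0.0012, 0.0008], [-0.0017, 0.3112, -0.9503, -0.1249], [0.0, 0.0, 0.0, 1.0]]}
0.9 [ 1.79997240e+02 -1.28517700e-04  1.61275603e+02] 0.017
```

Run:
```python
import cv2
im=cv2.imread("pics/top0.png")[50:320,150:520]
cv2.imwrite("pics/top0c.png",cv2.resize(im,None,fx=2.16,fy=2.16,interpolation=cv2.INTER_CUBIC))
```

```text
(no output)
```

View pics/top0c.png

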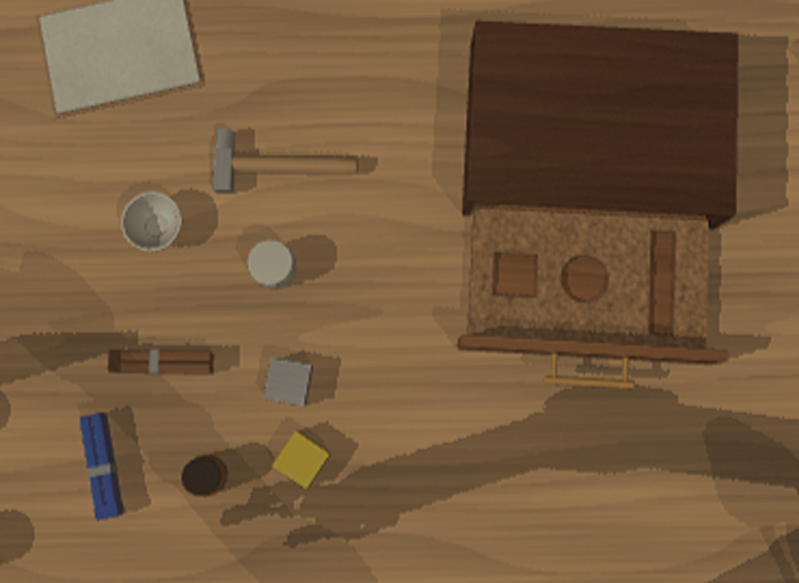

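```bash
cat > h.py <<'E'
from station import robot, fingers, vision, workorder, recognise
import cv2, numpy as np
from scipy.spatial.transform import Rotation as Rot
def wristT():
    T=np.eye(4);T[:3,:3]=Rot.from_euler('xyz',robot.current_eef_rot(),degrees=True).as_matrix();T[:3,3]=robot.current_tool_pos();return T
def grab(name,fn=None):
    """image and (K, T_world_cam)"""
    c=vision.calibration(name)
    T=wristT()@c["T_tool_cam"] if name=="wrist" else np.linalg.inv(c["extrinsics"])
    im=vision.grab_frame(name)
    if fn: cv2.imwrite(fn,im[:,:,::-1]); np.savez(fn[:-3]+"npz",K=c["mtx"],T=T)
    return im,(c["mtx"],T)
def ray(px,z,cam):
    K,T=cam; px=np.atleast_2d(px).astype(float)
    d=np.c_[(px[:,0]-K[0,2])/K[0,0],-(px[:,1]-K[1,2])/K[1,1],-np.ones(len(px))]@T[:3,:3].T
    return (T[:3,3]+d*((z-T[2,3])/d[:,2])[:,None])[:,:2]
def proj(p,cam):
    K,T=cam; q=(np.atleast_2d(p)-T[:3,3])@T[:3,:3]
    return np.c_[K[0,0]*q[:,0]/-q[:,2]+K[0,2],-K[1,1]*q[:,1]/-q[:,2]+K[1,2]]
def load(fn):
    d=np.load(fn[:-3]+"npz");return cv2.imread(fn)[:,:,::-1],(d["K"],d["T"])
def down(yaw): return [180,0,yaw]
E
python3 - <<'E'
from h import *
c=vision.calibration("top");cam=(c["mtx"],np.linalg.inv(c["extrinsics"]))
f=lambda x,y,z:np.round(ray([x/2.16+150,y/2.16+50],z,cam)[0],3)
for n,a in dict(block=(288,382,.03),clamp=(160,361,.028),clampL=(110,361,.028),clampR=(212,362,.028),pot=(270,263,.046),jar=(203,475,.05),dish=(151,221,.035),yellow=(300,460,.03),sq=(515,275,.02),rd=(584,278,.02),ob=(662,284,.02),handle=(589,381,.042),chestFL=(465,213,.081),chestFR=(736,222,.081),dF_L=(458,342,.064),dF_R=(727,356,.064),hamhead=(223,160,.02),hamend=(358,164,.02)).items(): print(n,f(*a))
E
```

```text
block [0.462 0.154]
clamp [0.494 0.327]
clampL [0.496 0.395]
clampR [0.491 0.257]
pot [0.622 0.175]
jar [0.342 0.263]
dish [0.686 0.34 ]
yellow [0.358 0.139]
sq [ 0.602 -0.157]
rd [ 0.595 -0.25 ]
ob [ 0.585 -0.355]
handle [ 0.454 -0.245]
chestFL [ 0.675 -0.086]
chestFR [ 0.654 -0.436]
dF_L [ 0.507 -0.073]
dF_R [ 0.482 -0.418]
hamhead [0.775 0.244]
hamend [0.764 0.055]
```

Candidates: ring_clamp – the wooden one (224,217), not the blue one (197,266); bench_block – the grey one (283,227), not the yellow one (289,263); pot – white cylinder (275,172), not the dish (220,152). Close views next.

Run:
```python
from h import *
t=robot.current_time_s()
for n,p,y in (("clamp",(.494,.327),90),("block",(.462,.154),90),("pot",(.622,.175),90)):
    robot.move_to([*p,.2],down(y)); grab("wrist",f"pics/w_{n}.png"); print(robot.current_time_s()-t, robot.current_joint_positions().__repr__()[:90])
for n,p in (("sq",(.602,-.157)),("rd",(.595,-.25)),("ob",(.585,-.355))):
    robot.move_to([*p,.2],down(-4.5)); grab("wrist",f"pics/w_{n}.png"); print(robot.current_time_s()-t)
g=[cv2.imread(f"pics/w_{n}.png") for n in ("clamp","block","pot","sq","rd","ob")]
m=np.vstack([np.hstack(g[i:i+2]) for i in (0,2,4)]); cv2.imwrite("pics/m.png",cv2.resize(m,None,fx=.5,fy=.5,interpolation=cv2.INTER_AREA))
```

```text
1.4500000000000002 array([-50.79696607,  25.2751156 ,  22.14443168,  84.73052549,
        -9.87208818,  71.90
2.2333000000000003 array([-42.66716069,  13.02091182,  26.29724655, 101.32351279,
        -6.30406971,  67.01
2.975 array([-34.69511135,  32.59356554,  28.41257926,  75.16552136,
       -15.34448891,  76.07
4.2833
4.7917
5.3416999999999994
```

View pics/m.png

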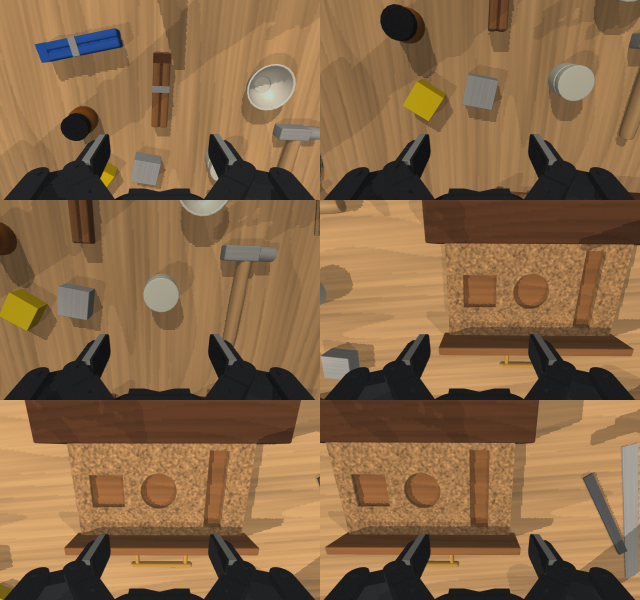

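```bash
cat > fit.py <<'E'
from h import *
from scipy.optimize import minimize
from scipy.ndimage import map_coordinates
def outline(kind,a,b):
    t=np.linspace(0,1,60,endpoint=False)
    if kind=="c": return np.c_[np.cos(2*np.pi*t),np.sin(2*np.pi*t)]*a/2, np.c_[np.cos(2*np.pi*t),np.sin(2*np.pi*t)]
    s=np.linspace(-.9,.9,40); o=np.ones(40)
    p=np.vstack([np.c_[s,o],np.c_[s,-o],np.c_[o,s],np.c_[-o,s]])*[a/2,b/2]
    n=np.vstack([np.c_[0*o,o],np.c_[0*o,-o],np.c_[o,0*o],np.c_[-o,0*o]])
    return p,n
def fit(im,cam,kind,a,b,z,x0,yaw0):
    lab=cv2.GaussianBlur(cv2.cvtColor(np.ascontiguousarray(im),cv2.COLOR_RGB2LAB).astype(np.float32),(0,0),.8)
    P,N=outline(kind,a,b)
    def samp(v,d):
        c,s=np.cos(v[2]),np.sin(v[2]);R=np.array([[c,-s],[s,c]])
        px=proj(np.c_[(P+N*d)@R.T+v[:2],np.full(len(P),z)],cam)
        return np.stack([map_coordinates(lab[:,:,k],[px[:,1],px[:,0]],order=1,mode='nearest') for k in range(3)],1)
    def cost(v):
        v=np.array([v[0],v[1],v[2] if kind=="r" else 0])
        return -np.minimum(np.linalg.norm(samp(v,.0013)-samp(v,-.0013),axis=1),40).mean()
    best=None
    for dx in np.arange(-.012,.0121,.004):
        for dy in np.arange(-.012,.0121,.004):
            for dw in (np.radians([-4,0,4]) if kind=="r" else [0]):
                v=[x0[0]+dx,x0[1]+dy,yaw0+dw]; c=cost(v)
                if best is None or c<best[0]: best=(c,v)
    v0=best[1]
    r=minimize(cost,v0,method="Nelder-Mead",options=dict(initial_simplex=[v0]+[np.array(v0)+d for d in ([.003,0,0],[0,.003,0],[0,0,.04])],xatol=1e-5,fatol=1e-4))
    c,s=np.cos(r.x[2]),np.sin(r.x[2])
    px=proj(np.c_[P@np.array([[c,-s],[s,c]]).T+r.x[:2],np.full(len(P),z)],cam)
    return r.x,-r.fun,px
E
python3 - <<'E'
from fit import *
S=dict(clamp=("r",.14,.03,.028,(.494,.327),88),block=("r",.056,.056,.03,(.462,.154),-8),pot=("c",.062,0,.046,(.622,.175),0),
 sq=("r",.06,.06,.02,(.602,-.157),-4.5),rd=("c",.066,0,.02,(.595,-.25),0),ob=("r",.144,.034,.02,(.585,-.355),-4.5))
jobs=[(n,n) for n in S]+[("rd","sq"),("rd","ob"),("sq","rd"),("ob","rd")]
ims=[]
for v,n in jobs:
    k,a,b,z,x0,w=S[n]; im,cam=load(f"pics/w_{v}.png")
    x,q,px=fit(im,cam,k,a,b,z,x0,np.radians(w)); print(v,n,np.round(x[:2],4),round(np.degrees(x[2]),2),round(q,1))
    if v==n:
        f=3;o=cv2.resize(im[:,:,::-1],None,fx=f,fy=f)
        for p in px: cv2.circle(o,tuple(int(t) for t in (p+.5)*f),1,(0,255,0),-1)
        c=((px.min(0)+px.max(0))/2*f).astype(int); o=o[max(c[1]-200,0):,max(c[0]-130,0):][:400,:260]; ims.append(cv2.resize(o,(260,300)) if n not in("x") else o)
cv2.imwrite("pics/fit.png",np.vstack([np.hstack(ims[:3]),np.hstack(ims[3:])])[:, :800])
E
```

```text
clamp clamp [0.4946 0.3141] 88.1 23.8
block block [0.4636 0.1584] -11.35 26.2
pot pot [0.6245 0.1788] 1.51 28.9
sq sq [ 0.6047 -0.1538] -4.43 32.5
rd rd [ 0.597  -0.2483] 0.05 36.1
ob ob [ 0.6007 -0.3541] -4.96 27.4
rd sq [ 0.605  -0.1546] -4.37 33.1
rd ob [ 0.5887 -0.3524] -5.0 27.6
sq rd [ 0.5971 -0.2477] 0.36 34.6
ob rd [ 0.5971 -0.249 ] 0.79 34.6
```

View pics/fit.png

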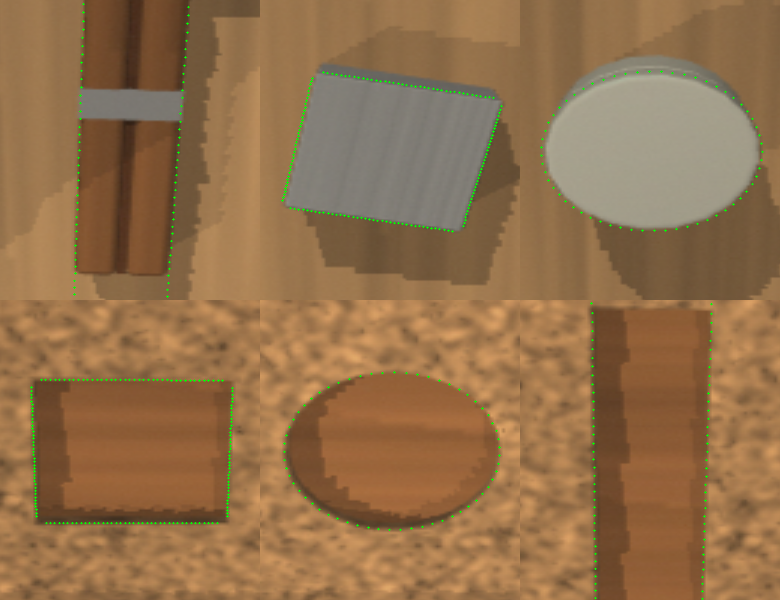

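```bash
sed -i 's/-1.3e-3//; s/return -np.minimum(np.linalg.norm(samp(v,.0013)-samp(v,-.0013),axis=1),40).mean()/e=np.minimum(np.linalg.norm(samp(v,.0013)-samp(v,-.0013),axis=1),40); return -e.mean() if kind=="c" or a<.1 else -(e[:80].mean()+2*e[80:].mean())\/3/; s/np.arange(-.012,.0121,.004):$/np.arange(-.016,.0161,.002):/' fit.py
python3 - <<'E'
from fit import *
ims=[]
for v,n,k,a,b,z,x0,w in (("clamp","clamp","r",.14,.03,.028,(.494,.327),88),("rd","ob","r",.144,.034,.02,(.589,-.353),-4.5),("ob","ob","r",.144,.034,.02,(.589,-.353),-4.5)):
    im,cam=load(f"pics/w_{v}.png")
    x,q,px=fit(im,cam,k,a,b,z,x0,np.radians(w)); print(v,n,np.round(x[:2],4),round(np.degrees(x[2]),2),round(q,1))
    o=cv2.resize(im[:,:,::-1],None,fx=3,fy=3)
    for p in px: cv2.circle(o,tuple(int(t) for t in (p+.5)*3),1,(0,255,0),-1)
    c=((px.min(0)+px.max(0))/2*3).astype(int); ims.append(o[max(c[1]-300,0):,max(c[0]-130,0):][:600,:260])
h=min(i.shape[0] for i in ims);cv2.imwrite("pics/fit2.png",np.hstack([i[:h] for i in ims]))
E
```

```text
clamp clamp [0.4952 0.333 ] 87.92 29.6
rd ob [ 0.5987 -0.3534] -5.17 25.9
ob ob [ 0.5887 -0.3531] -5.0 25.3
```

View pics/fit2.png

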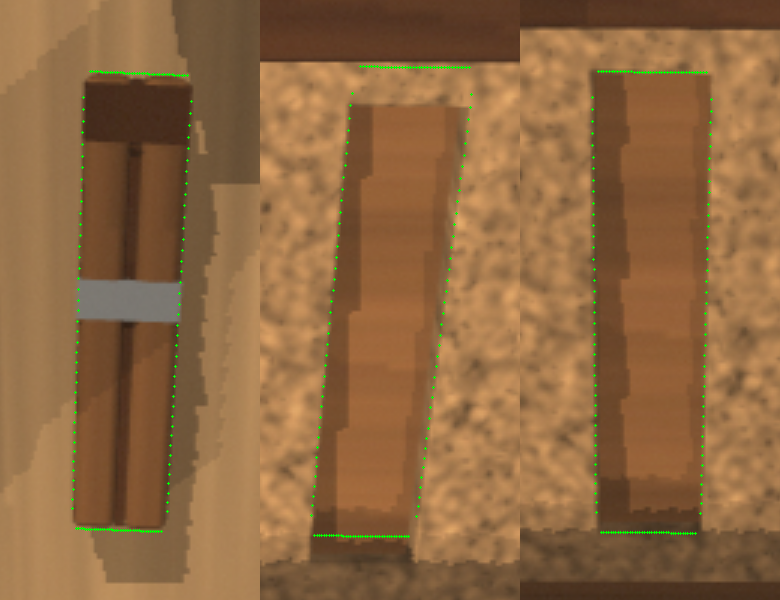

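Run:
```python
from fit import *
robot.move_to([.597,-.248,.2],down(175.3)); im,cam=grab("wrist","pics/w_rd2.png")
for n,k,a,b,z,x0,w in (("rd","c",.066,0,.02,(.597,-.248),0),("sq","r",.06,.06,.02,(.6047,-.1538),-4.5)):
    x,q,px=fit(im,cam,k,a,b,z,x0,np.radians(w)); print(n,np.round(x[:2],4),round(np.degrees(x[2]),2),round(q,1))
print(robot.current_tool_pos(),robot.current_time_s())
```

```text
rd [ 0.5959 -0.2484] 1.49 35.4
sq [ 0.6038 -0.1546] -3.94 34.2
[ 0.59690157 -0.2481251   0.199924  ] 8.6
```

```bash
cat > pp.py <<'E'
from h import *
def pick(p,yaw,z,op,force):
    fingers.gripper_to(op); robot.move_to([*p,.13],down(yaw)); robot.line_to([*p,z],velocity=.12)
    fingers.gripper_to(0.,force)
    print("gap mm",85*robot.current_finger_gap(),"F",robot.current_gripper_force())
    robot.line_to([*p,.2],velocity=.15); print("lifted gap",85*robot.current_finger_gap(),"t",robot.current_time_s())
def lower(p,yaw,z):
    """z = TCP height at which the thing stands on the recess floor"""
    robot.move_to([*p,.2],down(yaw)); robot.line_to([*p,z+.025],velocity=.12); robot.pause(.2)
    s=robot.line_to([*p,z-.003],velocity=.025,f_stop=5)
    print("stop",s,"dz mm",1e3*(robot.current_tool_pos()[2]-z),np.round(robot.current_contact_force(),1),"t",robot.current_time_s())
def release(p,op):
    fingers.gripper_to(op); robot.line_to([*p,.2],velocity=.15); print("t",robot.current_time_s())
E
python3 - <<'E'
from pp import *
pick((.4636,.1579),78.65,.028,.82,80)
lower((.6043,-.1542),85.3,.040)
E
```

```text
gap mm 53.77671943313367 F 86.70216679573059
lifted gap 53.75153108193347 t 13.5417
stop True dz mm 1.524962988474654 [0.8 0.7 6.2] t 17.175
```

Run:
```python
from pp import *
p=(.6043,-.1542)
s=robot.line_to([*p,.038],velocity=.02,f_stop=10)
print(s,robot.current_tool_pos(),np.round(robot.current_contact_force(),1))
release(p,.82); im,_=grab("wrist","pics/blk.png"); cv2.imwrite("pics/blk_c.png",im[80:330,150:550,::-1])
```

```text
False [ 0.60721581 -0.15439015  0.04149815] [-1.1  1.1  8.6]
t 19.0333
```

View pics/blk_c.png

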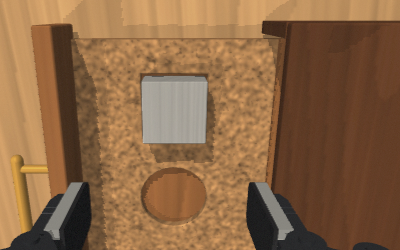

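Run:
```python
from fit import *
im,cam=load("pics/blk.png"); print(robot.current_tool_pos(),robot.current_contact_force())
for z in (.042,.044,.046,.05):
    x,q,px=fit(im,cam,"r",.056,.056,z,(.6043,-.1542),np.radians(-4.7)); print(z,np.round(x[:2],4),round(np.degrees(x[2]),2),round(q,2))
for n,k,a,b,z,x0,w in (("rd","c",.066,0,.02,(.597,-.248),0),("sq","r",.06,.06,.02,(.6047,-.1538),-4.5)):
    x,q,px=fit(im,cam,k,a,b,z,x0,np.radians(w)); print(n,np.round(x[:2],4),round(np.degrees(x[2]),2),round(q,1))
o=cv2.resize(im[130:260,260:400,::-1],None,fx=4.5,fy=4.5,interpolation=cv2.INTER_CUBIC)
x,q,px=fit(im,cam,"r",.056,.056,.042,(.6043,-.1542),np.radians(-4.7))
for p in px: cv2.circle(o,tuple(int(t) for t in (p-[260,130]+.5)*4.5),1,(0,255,0),-1)
r=proj(np.c_[np.array([[-.03,-.03],[.03,-.03],[.03,.03],[-.03,.03]])@Rot.from_euler('z',-4.7,degrees=True).as_matrix()[:2,:2].T+[.6043,-.1542],[.02]*4],cam)
cv2.polylines(o,[((r-[260,130]+.5)*4.5).astype(int)],True,(0,0,255),1)
cv2.imwrite("pics/blk_z.png",o)
```

```text
[ 0.60359125 -0.15385666  0.19865377] [ 0.06627864 -0.44225501 -0.21909943]
0.042 [ 0.6077 -0.1546] -4.69 36.06
0.044 [ 0.6077 -0.1541] -4.79 34.58
0.046 [ 0.6079 -0.1513] -4.98 34.1
0.05 [ 0.6071 -0.15  ] -4.31 34.41
rd [ 0.5998 -0.2475] -0.12 33.3
sq [ 0.6073 -0.1608] -4.53 36.1
```

View pics/blk_z.png

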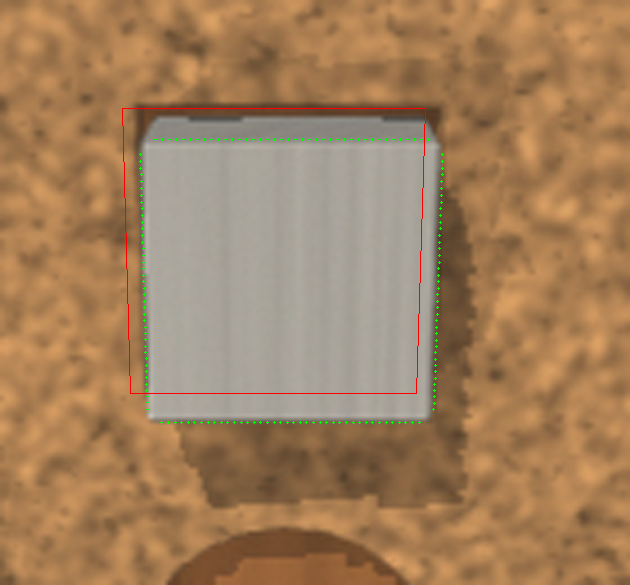

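Run:
```python
from pp import *
pick((.6245,.1783),40,.030,.97,40)
lower((.5997,-.2485),-4.7,.042); print(robot.current_tool_pos())
```

```text
gap mm 60.74820281837823 F 44.15981948375702
lifted gap 60.48679605398469 t 23.2417
stop True dz mm 7.70475219284069 [ 1.8 -1.3 -2.7] t 26.975
[ 0.59991133 -0.24851755  0.04970475]
```

Run:
```python
from pp import *
robot.pause(.2); print(robot.current_tool_pos(),np.round(robot.current_contact_force(),1))
im,_=grab("wrist","pics/pot1.png"); cv2.imwrite("pics/pot1_c.png",im[100:400,100:540,::-1])
```

```text
[ 0.59979268 -0.24848322  0.04976987] [ 2.3 -2.3 -2.3]
```

View pics/pot1_c.png

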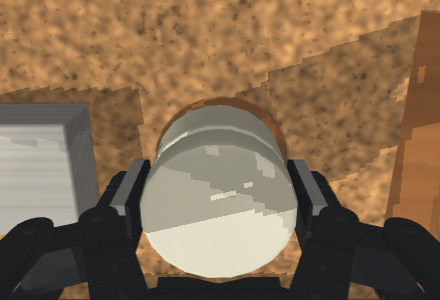

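Run:
```python
from h import *
im,cam=load("pics/pot1.png")
o=cv2.resize(im[180:300,230:410,::-1],None,fx=4.4,fy=4.4,interpolation=cv2.INTER_CUBIC)
t=np.radians(np.arange(0,360,3))
def c(x,y,r,z,col):
    for p in proj(np.c_[x+r*np.cos(t),y+r*np.sin(t),0*t+z],cam): cv2.circle(o,tuple(int(v) for v in (p-[230,180]+.5)*4.4),1,col,-1)
c(.5997,-.2485,.033,.02,(0,0,255)); c(.5998,-.2485,.031,.0195,(0,255,0)); c(.5998,-.2485,.031,.0655,(255,0,0))
cv2.imwrite("pics/pot1_z.png",o)
```

```text
(no output)
```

View pics/pot1_z.png

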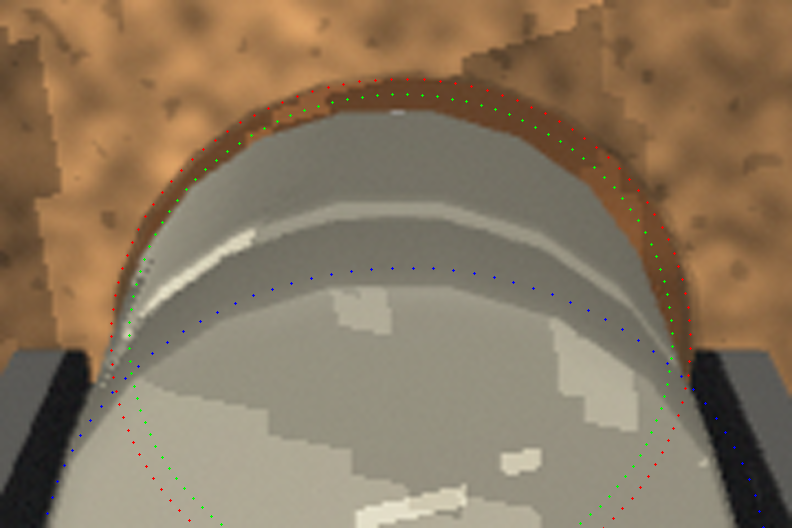

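Run:
```python
from pp import *
p=(.6017,-.2494)
robot.line_to([.5998,-.2485,.054],velocity=.05); robot.line_to([*p,.054],velocity=.05); robot.pause(.2)
print(np.round(robot.current_contact_force(),1))
s=robot.line_to([*p,.0405],velocity=.025,f_stop=5)
print(s,robot.current_tool_pos(),np.round(robot.current_contact_force(),1),robot.current_time_s())
```

```text
[ 1.  -0.  -0.8]
True [ 0.60170776 -0.24934321  0.04350759] [ 0.2 -0.1  4.1] 28.375
```

Run:
```python
from fit import *; from pp import release
release((.6017,-.2494),.87)
im,cam=grab("wrist","pics/after.png")
for n,k,a,b,z,x0,w in (("pot","c",.062,0,.058,(.5997,-.2485),0),("block","r",.056,.056,.042,(.6075,-.1545),-4.7),("ob","r",.144,.034,.02,(.5914,-.3532),-4.7)):
    x,q,px=fit(im,cam,k,a,b,z,x0,np.radians(w)); print(n,np.round(x[:2],4),round(np.degrees(x[2]),2),round(q,1))
cv2.imwrite("pics/after_c.png",im[60:340,60:540,::-1]); print(robot.current_tool_pos())
```

```text
t 29.8667
pot [ 0.6008 -0.2479] 1.33 39.1
block [ 0.608  -0.1557] -4.3 37.9
ob [ 0.5995 -0.3534] -4.95 29.2
[ 0.60115048 -0.2488925   0.19860604]
```

View pics/after_c.png

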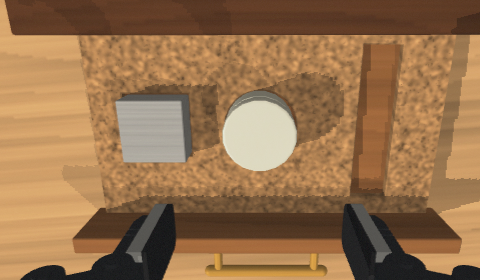

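Run:
```python
from pp import *
pick((.4952,.3317),87.9,.029,.65,40)
lower((.5914,-.3533),-4.8,.041); print(robot.current_tool_pos())
im,cam=grab("wrist","pics/cl1.png")
o=cv2.resize(im[:300,200:440,::-1],None,fx=2,fy=2,interpolation=cv2.INTER_CUBIC)
R=Rot.from_euler('z',-4.8,degrees=True).as_matrix()[:2,:2]
t=robot.current_tool_pos()
for (a,b),c,z,col in (((.072,.017),(.5914,-.3533),.02,(0,0,255)),((.07,.015),t[:2],t[2]-.029,(0,255,0)),((.07,.015),t[:2],t[2]-.001,(255,0,0))):
    q=proj(np.c_[np.array([[-a,-b],[a,-b],[a,b],[-a,b]])@R.T+c,[z]*4],cam)
    cv2.polylines(o,[((q-[200,0]+.5)*2).astype(int)],True,col,1)
cv2.imwrite("pics/cl1_z.png",o)
```

```text
gap mm 28.632955904207705 F 41.063125133514404
lifted gap 28.95649895729429 t 35.0083
stop True dz mm 1.222687461528267 [-0.8 -0.3  3.4] t 39.8083
[ 0.59127442 -0.35322494  0.04222269]
```

Run:
```python
from fit import *; from pp import release
release((.5914,-.3533),.58)
robot.move_to([.597,-.25,.22],down(-4.7)); robot.pause(.2)
im,cam=grab("wrist","pics/after2.png")
for n,k,a,b,z,x0,w in (("pot","c",.062,0,.058,(.5997,-.2485),0),("block","r",.056,.056,.042,(.6075,-.1545),-4.7),("clamp","r",.14,.03,.04,(.5914,-.3532),-4.7)):
    x,q,px=fit(im,cam,k,a,b,z,x0,np.radians(w)); print(n,np.round(x[:2],4),round(np.degrees(x[2]),2),round(q,1))
print([(np.round(d["rect"]).tolist(),round(d["p"],2)) for d in recognise("drawer_handle","wrist")])
print("handle px",proj([.457,-.245,.042],cam),robot.current_time_s())
cv2.imwrite("pics/after2_c.png",cv2.resize(im[60:400,60:560,::-1],None,fx=1.6,fy=1.6,interpolation=cv2.INTER_CUBIC))
```

```text
t 41.4
pot [ 0.6009 -0.2479] 0.93 39.5
block [ 0.6082 -0.1559] -4.94 38.5
clamp [ 0.5993 -0.3678] -4.71 24.6
[([322.0, 203.0, 365.0, 235.0], 0.56)]
handle px [[324.54162497 315.06314606]] 42.2
```

View pics/after2_c.png

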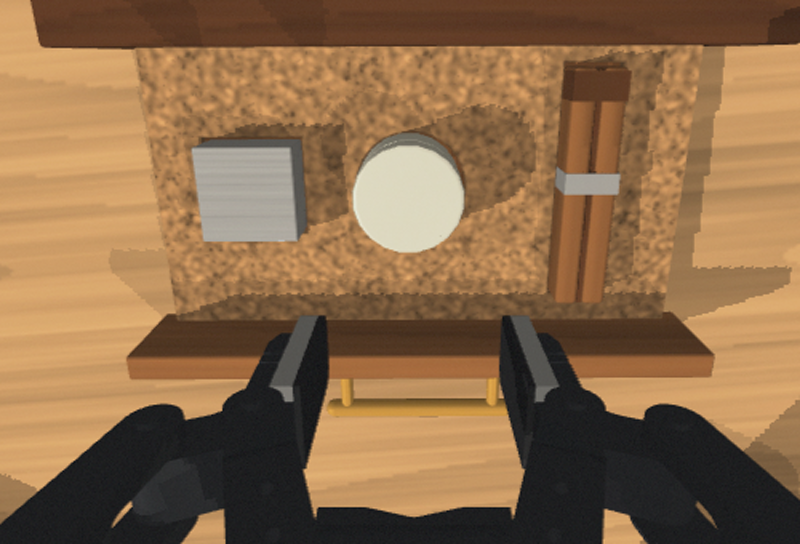

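The drawer shows block (crop 248,190), pot (408,195) and clamp (588,183) in their recesses, and the handle at (420,408) as predicted. I'll check the clamp's centre from its corners, then push the drawer shut.

Run:
```python
from h import *
im,cam=load("pics/after2.png")
c=ray(np.array([[566,68],[630,68],[604,301],[550,301]])/1.6+60,.04,cam); print(np.round(c,4),c.mean(0))
if np.linalg.norm(c.mean(0)-[.5917,-.3533])>.005: raise SystemExit("clamp off")
fingers.gripper_to(0.)
d=np.array([np.cos(np.radians(-4.7)),np.sin(np.radians(-4.7))]); h=np.array([.457,-.245])
s=h-.05*d; e=h+.215*d
robot.move_to([*s,.13],down(-4.7)); robot.line_to([*s,.045],velocity=.15)
print("stop",robot.line_to([*e,.045],velocity=.07,f_stop=22),np.linalg.norm(robot.current_tool_pos()[:2]-h),robot.current_tool_pos(),np.round(robot.current_contact_force(),1),robot.current_time_s())
```

```text
[[ 0.6613 -0.3379]
 [ 0.6583 -0.372 ]
 [ 0.5225 -0.3609]
 [ 0.5254 -0.3281]] [ 0.59185899 -0.34974618]
stop True 0.15342780436979872 [ 0.60992522 -0.25740845  0.04400714] [ 0.3 -0.8  0.7] 46.8917
```

Run:
```python
from h import *
d=np.array([np.cos(np.radians(-4.7)),np.sin(np.radians(-4.7))]); p=robot.current_tool_pos()
print("stop",robot.line_to([*(p[:2]+.02*d),.045],velocity=.03,f_stop=18),robot.current_tool_pos()-p,np.round(robot.current_contact_force(),1))
robot.pause(.3); p=robot.current_tool_pos(); print(p,np.round(robot.current_contact_force(),1))
im,cam=grab("top","pics/end.png")
o=cv2.resize(im[100:260,340:520,::-1],None,fx=4,fy=3.7,interpolation=cv2.INTER_CUBIC); cv2.imwrite("pics/end_c.png",o); print(robot.current_time_s())
for l in ("hammer","dish","jar"): print(l,[(np.round(x["rect"]).tolist(),round(x["p"],2)) for x in recognise(l,"top")][:1])
```

```text
stop True [-8.85610215e-05  2.80319266e-04 -1.22208727e-03] [-0.4  0.9 -0.1]
[ 0.60902522 -0.25678976  0.0421953 ] [-0.2 -0.  -0.2]
47.6833
hammer [([283.0, 125.0, 68.0, 26.0], 0.65)]
dish [([218.0, 152.0, 28.0, 28.0], 0.84)]
jar [([245.0, 272.0, 18.0, 22.0], 0.56)]
```

Run:
```python
from h import *
d=np.array([np.cos(np.radians(-4.7)),np.sin(np.radians(-4.7))]); p=robot.current_tool_pos()
print("stop",robot.line_to([*(p[:2]+.02*d),.045],velocity=.03,f_stop=45),1e3*(robot.current_tool_pos()-p))
robot.pause(.3); p=robot.current_tool_pos()
robot.line_to([*(p[:2]-.06*d),.045]); q=robot.current_tool_pos(); robot.line_to([*q[:2],.2]); robot.pause(.2)
print(p,robot.current_time_s())
for n in ("top","wrist"):
    ims=[(grab(n,f"pics/fin_{n}.png"))]+([load("pics/after2.png")] if n=="wrist" else [])
    if n=="top": c=ims[0][1]; ims.append((cv2.imread("pics/top0.png")[:,:,::-1],c))
    for im,cam in ims:
        h=cv2.cvtColor(np.ascontiguousarray(im),cv2.COLOR_RGB2HSV)
        m=cv2.inRange(h,(17,140,130),(28,255,255)); 
        k,l,s,ce=cv2.connectedComponentsWithStats(m)
        print(n,[(np.round(ray(ce[i],.042,cam)[0],4).tolist(),s[i].tolist()) for i in np.argsort(-s[1:,4])[:4]+1])
im,cam=load("pics/fin_wrist.png")
for y in (-.2,-.3):   # colour profile along chest x over the chest front, at board-top height
    for z in (.064,.081):
        xs=np.arange(.61,.70,.004); px=proj(np.c_[xs,np.full(len(xs),y),np.full(len(xs),z)],cam).round().astype(int)
        print(y,z,[(round(x,3),int(im[b,a].sum())) for x,(a,b) in zip(xs,px) if 0<=b<400])
```

```text
stop False [ 1.73413806 -0.27077233  0.37056927]
[ 0.61065945 -0.25723705  0.04272187] 51.0167
top [([0.362, 0.1387], [276, 250, 26, 23, 351]), ([0.6311, -0.232], [404, 155, 26, 14, 70]), ([0.6556, -0.3065], [440, 156, 2, 2, 4])]
top [([0.3602, 0.1385], [276, 250, 26, 26, 375]), ([0.4536, -0.2428], [402, 225, 41, 4, 77]), ([0.4683, -0.2909], [438, 216, 2, 10, 13]), ([0.4763, -0.198], [405, 214, 2, 10, 12])]
wrist [([0.6263, -0.2557], [242, 89, 152, 12, 1542]), ([0.3657, 0.104], [0, 361, 17, 39, 445]), ([0.6435, -0.3038], [375, 43, 10, 45, 354]), ([0.6511, -0.2101], [251, 44, 10, 45, 304])]
wrist [([0.4597, -0.2416], [264, 296, 114, 25, 1123]), ([0.3859, 0.1114], [0, 378, 39, 22, 553]), ([0.4281, 0.1051], [4, 358, 7, 7, 7]), ([0.4221, 0.1142], [0, 365, 3, 3, 3])]
-0.2 0.064 [(np.float64(0.61), 356), (np.float64(0.614), 364), (np.float64(0.618), 358), (np.float64(0.622), 369), (np.float64(0.626), 377), (np.float64(0.63), 362), (np.float64(0.634), 371), (np.float64(0.638), 373), (np.float64(0.642), 365), (np.float64(0.646), 344), (np.float64(0.65), 329), (np.float64(0.654), 288), (np.fl
[... 1028 characters left out ...]
loat64(0.65), 345), (np.float64(0.654), 342), (np.float64(0.658), 144), (np.float64(0.662), 246), (np.float64(0.666), 246), (np.float64(0.67), 237), (np.float64(0.674), 157), (np.float64(0.678), 97), (np.float64(0.682), 150)]
-0.3 0.081 [(np.float64(0.61), 332), (np.float64(0.614), 342), (np.float64(0.618), 360), (np.float64(0.622), 307), (np.float64(0.626), 319), (np.float64(0.63), 237), (np.float64(0.634), 265), (np.float64(0.638), 273), (np.float64(0.642), 278), (np.float64(0.646), 293), (np.float64(0.65), 303), (np.float64(0.654), 308), (np.float64(0.658), 226), (np.float64(0.662), 246), (np.float64(0.666), 236), (np.float64(0.67), 245), (np.float64(0.674), 96), (np.float64(0.678), 141)]
```

```bash
python3 -c "
from station import workorder
print(workorder.close_job())"
```

```text
the job is handed in; nothing more can be done
None
```

I put the block, pot and clamp in their recesses, pushed the drawer against its stop, and handed the job in at about 51 s of the 72 s. The verdict was not shown, and I judged the drawer shut from the hard stop and the camera measurements, not from a joint reading.

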